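# Sweep used bottle caps into the covered discard pan

## Task

Four used black screw caps lie on the bench in front of the open steel discard pan; they are contaminated, so do not pick them up. With your fingertips sweep all four along the bench, up over the low ramp and fully into the pan, then push its hood over so that it falls completely shut on them. Leave the culture dish, counter, marker, bottles and specimen cup where they stand.

Things in the scene. Friction and masses are not known exactly. Their poses are not given: they have to be found in the camera images.
- pan: bare steel discard pan with hinged hood, fixed to the bench. Origin: middle of its underside; its mouth, the side without a wall, faces its own -x; z up. 130 mm deep (x -65 to +65), 176 mm wide (y -88 to +88). Side and back walls 4 mm thick, 45 mm high; 168 mm clear between the side walls; back wall's inner face at x = +61 mm. Floor 2 mm above the bench
- pan_mouth (a point): middle of the crest of the ramp in the pan's mouth, axes as the pan's; caps must pass it towards +x. It lies at the pan's x = -63 mm, 4 mm above the bench. The ramp fills the width between the side walls, climbs from the bench at the pan's x = -88 mm to this crest and drops to the pan's floor at x = -54 mm
- hood (a joint): hinge of the hood, rad: 0 fully shut, 1.57 upright, stop at 2.05; starts open, about upright or leaning back over the pan's rear. Hinge line along the pan's y at its x = +65 mm, z = 48.5 mm. Hinge friction (0.09 N m) holds it where it is left between about 1.1 and 2.05; below that it falls shut by its weight (0.25 kg)
- hood_edge (a point): middle of the hood's free edge, 133 mm from the hinge; highest part (0.18 m) when upright; a finger tab 60 mm wide stands out 11 mm past it. The hood is a 3 mm sheet 186 mm wide; along this edge a 38 mm skirt at right angles closes the mouth (pan's x = -68 to -65 mm when shut); a cap left under it keeps the hood from shutting
- cap_1: used black screw cap of a media bottle, 36 mm across and 20 mm high, ribbed, about 14 g, lying on the bench with its open side down (slides, does not roll); origin at the centre of its underside, z up
- cap_2: used black screw cap of a media bottle, 36 mm across and 20 mm high, ribbed, about 14 g, lying on the bench with its open side down (slides, does not roll); origin at the centre of its underside, z up
- cap_3: used black screw cap of a media bottle, 36 mm across and 20 mm high, ribbed, about 14 g, lying on the bench with its open side down (slides, does not roll); origin at the centre of its underside, z up
- cap_4: used black screw cap of a media bottle, 36 mm across and 20 mm high, ribbed, about 14 g, lying on the bench with its open side down (slides, does not roll); origin at the centre of its underside, z up
- culture_dish: closed round culture dish with red medium, 90 mm across and 15 mm high; not part of the job: stays where it is. Origin at the centre of its underside
- counter: small round hand tally counter with a ring, 56 x 67 x 21 mm; not part of the job: stays where it is. Origin at the centre of its underside
- marker: felt marker lying on the bench, 135 mm long along its own y, 17 mm thick; not part of the job: stays where it is. Origin at the centre of its underside
- bottle_a: small capped culture bottle standing upright, 34 mm across, 117 mm high; not part of the job: stays where it is. Origin at the centre of its underside
- bottle_b: small capped culture bottle standing upright, 34 mm across, 117 mm high; not part of the job: stays where it is. Origin at the centre of its underside
- cup_a: specimen cup with a screw lid, 65 mm across, 67 mm high; not part of the job: stays where it is. Origin at the centre of its underside
Mind the look-alikes: they are no part of the job. What is shaped like the cap_3 but turquoise is not meant. Leave any blue look-alike of the cap_1 alone.

How it is judged:
By the outcome, as a careful person would: the job done as asked, in the order asked, and still so for the second after the job is handed in, with the robot touching nothing.
It also fails if it takes over 64 s, if anything falls off the work surface, if the arm or the gripper's body presses on something with over 40 N, if the wrist force passes 120 N, or if a joint passes its speed limit or range.

## Robot

A 6-joint arm with a two-finger parallel gripper is mounted at the origin on a cart in front of the work surface, level with it; the furniture and walls round the work are solid. World frame = base frame: x ahead of the robot, y to its left, z up, the work surface at z = 0. Lengths are in m, angles in rad, forces in N, time in s.
With the tool pointing down it reaches from about 0.3 to 0.875 m from the base axis. Payload 4.2 kg.
Tool frame: the origin (TCP) lies midway between the tips of the shut fingers; the grasp point (between the pads) lies 19 mm behind it (manip.pinch_z is the distance from the TCP to the grasp point, in m); z points along the fingers, y is the line along which they close (so a half turn about z gives the same grasp; the last joint's range is limited). The gripper opens to 85 mm and grips with 20 to 120 N. Pads are 22 mm wide; open, the fingers measure 114 mm over their backs; the gripper's body (76 mm by 85 mm) begins 54 mm behind the grasp point. The pads swing forward as they close: fully open they stand 13 mm farther back than shut.
Start: joints at [-1.325, 0.32, 1.565, -0, 1.257, -0.02], TCP at [0.151, -0.555, 0.231] pointing down, gripper open.
Joint ranges: [-3.11, 3.11], [-0.84, 2.01], [0.21, 2.61], [-1.34, 4.49], [0.05, 2.63], [-2.56, 2.56]. Speed limits (rad/s): [2.57, 2.57, 3.14, 3.14, 3.14, 3.14].

## Interface

Orientations are given as [roll, pitch, yaw] about the fixed x, y, z axes, in that order (R = Rz(yaw) Ry(pitch) Rx(roll)).
In Python, from cell import manip, imaging gives the robot as it stands. The module is installed in compiled form; this text tells all that it offers.
- The arm moves only by the shell command python3 -m inch 'ROWS' [FORCE]. ROWS is JSON, a list of rows, each a list of 3 entries, a list of its own where there are three numbers: the opening, from 0 (shut) to 1 (fully open), then the shift along the world's x, y, z in mm, then the turn, a rotation vector about the world's x, y, z in degrees. In form: [[hand, [dx, dy, dz], [rx, ry, rz]], ...]. A call has 1 to 12 rows; each row is the pose to reach, as a shift and turn from the pose commanded when the call began; what a row does not reach only later rows make up. A row lasts 1/8 s, in which the tool goes at most 62.5 mm and 10.7 degrees, less where a joint would pass 70% of its speed; a pose out of reach is approached as far as the arm can. A call with a gripper value outside its range is refused whole. The fingers move at their own pace and stop on an object; FORCE is the grip in N (left out, the last holds). Time passes only in rows, so rows that repeat a pose let the fingers close. It gives the time, the measured TCP pose, the force, the opening and the grip force at its end, in the units of the state.
- manip.sense(): the state, without advancing time (a new reading comes with each control period).
- imaging.snapshot(name): name is "scene" or "side" or "wrist"; returns a dict with "pixels" (420x560x3 uint8, blue, green, red), "z_map" (420x560 float32, m along the optical axis (not along the pixel's ray), 0 where there is no reading), "mtx" (3x3 intrinsics, pixels), "origin" and "attitude" of the camera in the world. Camera axes: x right, y down, z forward; pixel columns grow to the right and rows downward; lengths in m; the calibration is good to about 2 mm. A picture is of the moment at which its call begins.
- manip.job_done(): hands the job in; it is judged then, once.
The state is a dict: "time_s": time; "qpos": joint angles; "joint_velocities": joint speeds; "joint_efforts": joint torques, N m; "tcp_pos": TCP position; "orientation": TCP orientation; "ft_force": force on the tool from outside, world axes, zero at the start; "ft_torque": the same for the moment, N m; "gripper_width": finger opening in m; "finger_force": force on a finger pad.
Only numpy, scipy, OpenCV 4.12 (cv2) and the standard library are available. Lean on these libraries where they do the work, as an engineer would, in place of code of your own. Each camera call takes 0.05 s, during which the arm holds its last target. There are 200 camera calls.

## Working session

There is one attempt and no reset: what is moved stays moved. The work goes in short steps, Python scripts to look and compute and a shell command to move; the robot and the scene stay as the last step left them, time stands still between calls to the robot, and variables do not carry over. Pictures are saved under pics/ and viewed, at most 10 in all, crops included, and the job is handed in when it is done.

```bash
mkdir -p pics
cat > h.py <<'E'
import numpy as np, cv2
from cell import manip, imaging
def snap(n,f=None):
    s=imaging.snapshot(n)
    if f: cv2.imwrite('pics/'+f,s['pixels'])
    return s
def R(s):
    a=np.array(s['attitude'],float)
    if a.shape==(3,3): return a
    r,p,y=a
    from scipy.spatial.transform import Rotation as Q
    return Q.from_euler('xyz',[r,p,y]).as_matrix()
def ray(s,u,v,z):
    d=R(s)@np.linalg.inv(s['mtx'])@np.array([u,v,1.]); o=np.array(s['origin'])
    return o+d*(z-o[2])/d[2]
def cloud(s):
    h,w=s['z_map'].shape; u,v=np.meshgrid(np.arange(w),np.arange(h))
    p=np.stack([u,v,np.ones_like(u)],-1)@np.linalg.inv(s['mtx']).T*s['z_map'][...,None]
    return p@R(s).T+np.array(s['origin'])
E
python3 - <<'E'
from h import *
for n in ['scene','side']:
    s=snap(n,n+'0.png'); print(n,s['origin'],s['attitude'],s['mtx'])
print(manip.sense())
E
```

```text
scene [-0.17557424  0.58601108  0.56494416] [-2.1189063  -0.00719302 -2.18161592] [[442.78851832   0.         283.68374417]
 [  0.         442.78851832 213.00473687]
 [  0.           0.           1.        ]]
side [0.12884055 0.71044043 0.94258492] [-2.4907274   0.00571684 -2.56693788] [[523.06575206   0.         284.25591501]
 [  0.         523.06575206 215.78046545]
 [  0.           0.           1.        ]]
{'time_s': 0.1, 'qpos': array([-1.32495394e+00,  3.20232990e-01,  1.56558126e+00,  2.03783760e-05,
        1.25742314e+00, -1.99939853e-02]), 'joint_velocities': array([-0.00136819, -0.00241266, -0.00124735,  0.00285205, -0.00086045,
        0.00136599]), 'joint_efforts': array([ 1.61750595e-04, -4.16409981e+01, -2.34704608e+01, -7.98963072e-06,
        4.89010446e-03, -3.35666194e-06]), 'tcp_pos': array([ 0.15096362, -0.55436764,  0.23055406]), 'orientation': array([-3.13994863e+00, -5.22544472e-05,  2.65830033e-01]), 'ft_force': array([ 0.91770962, -0.91038941, -0.46236392]), 'ft_torque': array([-0.02982864, -0.0412093 ,  0.01685738]), 'finger_force': 0.0, 'gripper_width': 0.08555314934568736}
```

View pics/scene0.png

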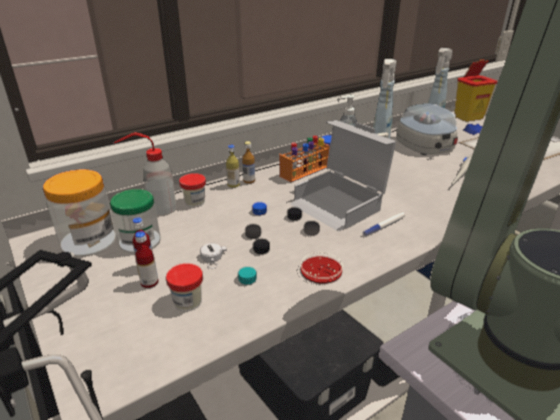

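View pics/side0.png

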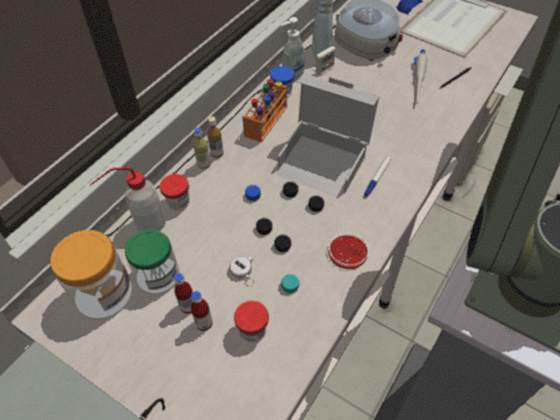

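The side view shows the black caps at (290,189), (316,204), (264,226) and (283,243). The look-alikes are blue at (253,192) and turquoise at (290,283). The pan is at about (322,158) with the hood behind it, the dish at (348,251) and the marker at (378,175).

Run:
```python
from h import *
for n,box in [('side',(235,340,170,262)),('scene',(235,330,200,260))]:
    s=snap(n); g=s['pixels'].max(2); m=(g<60).astype(np.uint8)
    k=np.zeros_like(m); k[box[2]:box[3],box[0]:box[1]]=1
    c,_=cv2.findContours(m*k,0,2)
    for x in c:
        if cv2.contourArea(x)>40:
            b=cv2.boundingRect(x);u=b[0]+b[2]/2;v=b[1]+b[3]/2
            print(n,'cap',(u,v),cv2.contourArea(x),ray(s,u,v,.010).round(4))
    hsv=cv2.cvtColor(s['pixels'],40)
s=snap('side'); P=cloud(s); 
hsv=cv2.cvtColor(s['pixels'],40)
for nm,uv,z in [('blue',(253,192),.012),('turq',(290,283),.012),('dish',(348,251),.012),('markA',(389,158),.008),('markB',(368,193),.008),('counter',(241,267),.012),('pan mouthL',(279,157),.02),('panmouthR',(346,189),.02)]:
    print(nm,ray(s,*uv,z).round(3),P[uv[1],uv[0]].round(3))
# pan: rims z 38..50 mm
X=P[60:200,270:385].reshape(-1,3)
for lo,hi in[(.035,.048),(.06,.1),(.1,.14),(.14,.17),(.17,.2)]:
    q=X[(X[:,2]>lo)&(X[:,2]<hi)]; 
    if len(q)>5: print(lo,len(q),cv2.boxPoints(cv2.minAreaRect(q[:,:2].astype(np.float32))).round(3).tolist())
big=cv2.resize(s['pixels'][70:270,230:430],(600,600),interpolation=2);cv2.imwrite('pics/crop.png',big)
```

```text
side cap (283.0, 244.0) 180.5 [0.4801 0.1827 0.01  ]
side cap (264.0, 227.0) 171.0 [0.5401 0.1674 0.01  ]
side cap (315.5, 204.5) 159.0 [0.477  0.0517 0.01  ]
side cap (290.5, 190.0) 149.0 [0.5481 0.046  0.01  ]
scene cap (261.0, 247.0) 161.0 [0.48   0.1813 0.01  ]
scene cap (253.0, 231.5) 126.5 [0.5403 0.1642 0.01  ]
scene cap (312.0, 225.5) 52.0 [0.4848 0.0392 0.01  ]
scene cap (294.5, 214.0) 117.5 [0.5484 0.0426 0.01  ]
blue [0.617 0.099 0.012] [0.613 0.104 0.019]
turq [0.415 0.257 0.012] [0.413 0.261 0.02 ]
dish [0.353 0.124 0.012] [0.355 0.12  0.005]
markA [ 0.401 -0.172  0.008] [ 0.399 -0.166  0.014]
markB [ 0.393 -0.045  0.008] [ 0.391 -0.04   0.014]
counter [0.521 0.28  0.012] [0.518 0.283 0.019]
pan mouthL [ 0.623 -0.02   0.02 ] [ 0.613 -0.005  0.04 ]
panmouthR [ 0.438 -0.018  0.02 ] [ 0.441 -0.026  0.01 ]
0.035 700 [[0.38499999046325684, -0.07100000232458115], [0.7039999961853027, -0.42800000309944153], [0.8659999966621399, -0.28299999237060547], [0.546999990940094, 0.0729999989271164]]
0.06 1643 [[0.4440000057220459, -0.15800000727176666], [0.7699999809265137, -0.3319999873638153], [0.8489999771118164, -0.18299999833106995], [0.5239999890327454, -0.008999999612569809]]
0.1 1118 [[0.44999998807907104, -0.14800000190734863], [0.4519999921321869, -0.1679999977350235], [0.6380000114440918, -0.14800000190734863], [0.6359999775886536, -0.12800000607967377]]
0.14 392 [[0.45100000500679016, -0.15199999511241913], [0.453000009059906, -0.17000000178813934], [0.6370000243186951, -0.14900000393390656], [0.6349999904632568, -0.13099999725818634]]
0.17 973 [[0.4480000138282776, -0.125], [0.4519999921321869, -0.17100000381469727], [0.6370000243186951, -0.1550000011920929], [0.6330000162124634, -0.10899999737739563]]
```

View pics/crop.png

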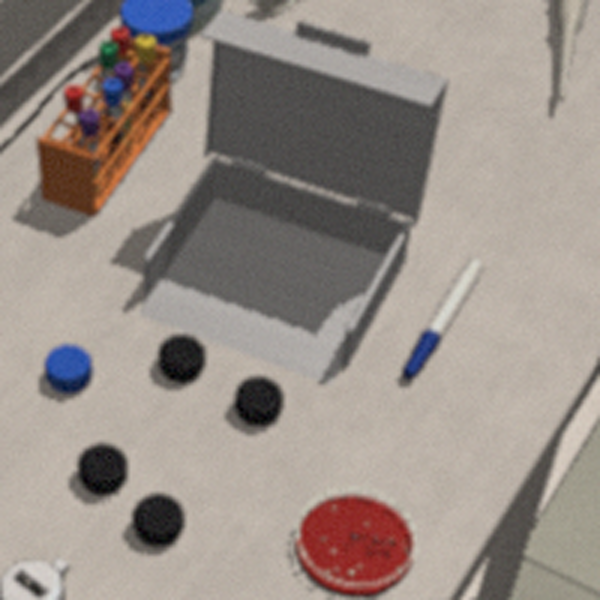

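The crop shows the hood about upright with its skirt towards the mouth, the ramp facing +y in world (yaw of pan about -84°), and all four caps clear of neighbours. I'll sweep one cap at a time in the notch between two slightly opened fingers, the two nearest the pan first.

```bash
python3 -m inch '[[0.24,[60,60,20],[0,0,10]],[0.24,[150,400,20],[0,0,20]],[0.24,[150,400,20],[0,0,30]],[0.24,[150,400,20],[0,0,40]],[0.24,[150,400,20],[0,0,50]],[0.24,[150,400,20],[0,0,50]],[0.24,[150,400,20],[0,0,50]],[0.24,[326,645,0],[0,0,60]],[0.24,[326,645,-30],[0,0,70]],[0.24,[326,645,-60],[0,0,80]],[0.24,[326,645,-80],[0,0,80]],[0.24,[326,645,-100],[0,0,80]]]'
python3 - <<'E'
from h import *
s=snap('side'); print([ray(s,u,v,0).round(3) for u,v in [(277,173),(338,197)]])
print(manip.sense()['qpos'])
w=snap('wrist','w1.png');print(w['origin'],w['attitude'])
E
```

```text
time_s: 1.75
tcp_pos: [0.4696, 0.0793, 0.1446]
orientation: [3.138, -0.0, 1.663]
ft_force: [0.9, -0.5, -0.0]
gripper_width: 0.0206
finger_force: 0.0
[array([ 0.609,  0.011, -0.   ]), array([ 0.448, -0.003, -0.   ])]
[0.14775486 0.25215242 1.91786887 0.00345122 0.97473762 0.05244933]
[0.46293566 0.15999279 0.28147013] [2.83240743 0.00354552 0.09478417]
```

View pics/w1.png

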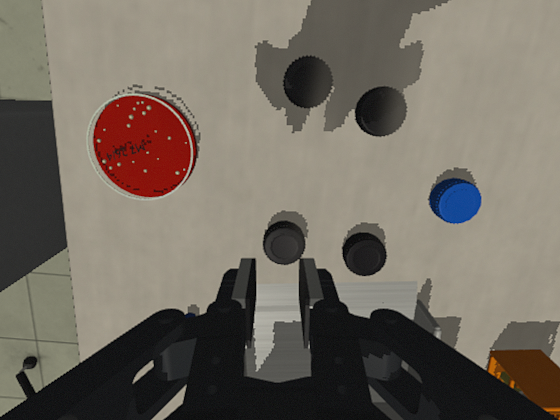

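The wrist view shows the near caps at (285,243) and (364,255) in front of the fingers, the far ones at (307,81) and (381,111), the blue one at (455,200) and the ramp behind the fingertips at (345,297).

Run:
```python
from h import *
w=snap('wrist')
for u,v in [(285,238),(364,250),(307,81),(381,111),(455,200),(257,283),(416,283)]: print(u,v,ray(w,u,v,.018 if v<280 else 0).round(4))
print(manip.sense()['tcp_pos'])
```

```text
285 238 [0.4767 0.0491 0.018 ]
364 250 [0.5464 0.0447 0.018 ]
307 81 [0.4799 0.1763 0.018 ]
381 111 [0.5389 0.1605 0.018 ]
455 200 [0.6133 0.0968 0.018 ]
257 283 [ 0.4558 -0.0076  0.    ]
416 283 [0.608  0.0078 0.    ]
[0.46715945 0.07854484 0.1424831 ]
```

```bash
python3 -m inch '[[0.24,[10,18,-40],[-5,0,0]],[0.24,[10,18,-90],[-10,-1,0]],[0.24,[10,18,-120],[-10,-1,0]],[0.24,[10,18,-135],[-10,-1,0]],[0.24,[10,18,-135],[-10,-1,0]]]'
```

```text
time_s: 2.52
tcp_pos: [0.4778, 0.0944, 0.0102]
orientation: [3.14, 0.176, 1.661]
ft_force: [-0.5, -0.3, 0.7]
gripper_width: 0.0203
finger_force: 0.0
```

```bash
python3 -m inch '[[0.24,[0,-14,-1],[0,0,0]],[0.24,[2,-29,-1],[0,0,0]],[0.24,[3,-44,-1],[0,0,0]],[0.24,[5,-59,-1],[0,0,0]],[0.24,[7,-74,-1],[0,0,0]],[0.24,[8,-89,-1],[0,0,0]],[0.24,[10,-104,-1],[0,0,0]],[0.24,[11,-119,-1],[0,0,0]],[0.24,[12,-134,-1],[0,0,0]],[0.24,[13,-148,-1],[0,0,0]],[0.24,[14,-158,-1],[0,0,0]],[0.24,[14,-158,-1],[0,0,0]]]'
python3 -c "
from h import *
snap('side','s2.png')"
```

```text
time_s: 4.03
tcp_pos: [0.4917, -0.0635, 0.0088]
orientation: [3.14, 0.175, 1.661]
ft_force: [-0.9, 0.8, -0.5]
gripper_width: 0.0204
finger_force: 0.0
```

View pics/s2.png

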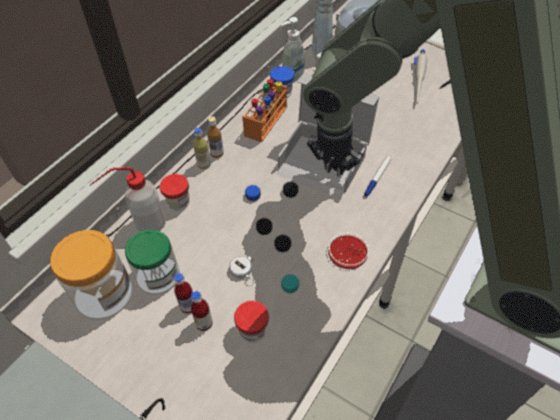

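The first cap has been swept in (the hand is at (335,150), over the pan); the other three are untouched at (290,189), (264,226) and (283,243). Next is the second near cap.

```bash
python3 -m inch '[[0.24,[0,12,0],[0,0,0]],[0.24,[0,30,40],[0,0,0]],[0.24,[25,70,60],[0,0,0]],[0.24,[45,120,60],[0,0,0]],[0.24,[54,157,55],[0,0,0]],[0.24,[54,157,20],[0,0,0]],[0.24,[54,157,0],[0,0,0]],[0.24,[54,157,-1],[0,0,0]],[0.24,[54,157,-1],[0,0,0]]]'
python3 -m inch '[[0.24,[0,-14,0],[0,0,0]],[0.24,[2,-29,0],[0,0,0]],[0.24,[3,-44,0],[0,0,0]],[0.24,[5,-59,0],[0,0,0]],[0.24,[7,-74,0],[0,0,0]],[0.24,[8,-89,0],[0,0,0]],[0.24,[10,-104,0],[0,0,0]],[0.24,[12,-119,0],[0,0,0]],[0.24,[14,-134,0],[0,0,0]],[0.24,[16,-148,0],[0,0,0]],[0.24,[17,-158,0],[0,0,0]],[0.24,[17,-158,0],[0,0,0]]]'
```

```text
time_s: 5.2
tcp_pos: [0.546, 0.0948, 0.0084]
orientation: [3.139, 0.175, 1.662]
ft_force: [0.1, 0.2, -0.3]
gripper_width: 0.0206
finger_force: 0.0
time_s: 6.7
tcp_pos: [0.5627, -0.0645, 0.0078]
orientation: [3.14, 0.175, 1.661]
ft_force: [-0.4, -0.0, 0.8]
gripper_width: 0.0209
finger_force: 0.0
```

```bash
python3 -m inch '[[0.24,[0,12,0],[0,0,0]],[0.24,[0,30,40],[0,0,0]],[0.24,[-5,80,60],[0,0,0]],[0.24,[-15,140,60],[0,0,0]],[0.24,[-20,200,60],[0,0,0]],[0.24,[-23,255,60],[0,0,0]],[0.24,[-23,272,60],[0,0,0]],[0.24,[-23,272,20],[0,0,0]],[0.24,[-23,272,0],[0,0,0]],[0.24,[-23,272,0],[0,0,0]],[0.24,[-23,272,0],[0,0,0]]]'
python3 -c "
from h import *
w=snap('side'); 
cv2.imwrite('pics/s3.png',cv2.resize(w['pixels'][70:270,200:440],(720,600)))
for u,v in [(264,227),(283,244)]: print(ray(w,u,v,.01))"
```

```text
time_s: 8.07
tcp_pos: [0.5402, 0.2082, 0.0086]
orientation: [3.139, 0.175, 1.662]
ft_force: [0.4, 0.2, 0.2]
gripper_width: 0.0205
finger_force: 0.0
[0.54006457 0.16740847 0.01      ]
[0.48013454 0.18273076 0.01      ]
```

View pics/s3.png

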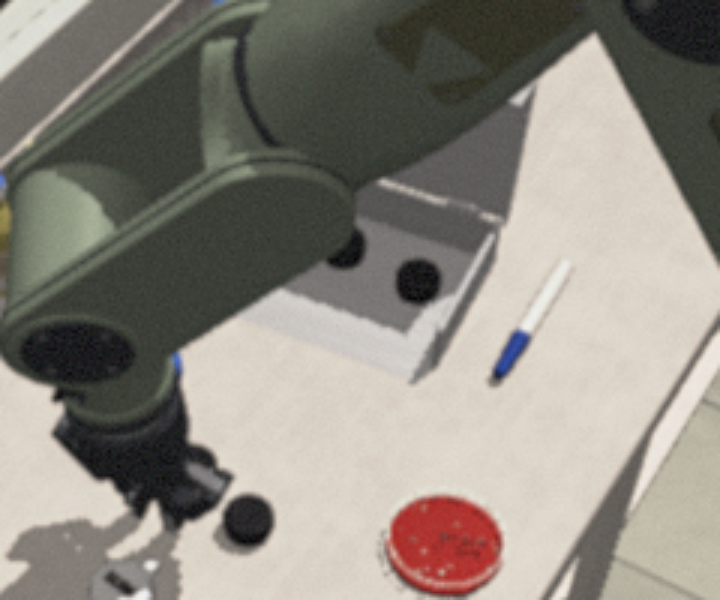

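Two caps lie in the pan at crop (345,248) and (418,281), well behind the ramp. One cap is left in view at (248,520), and the fourth is hidden in front of the fingers at about (170,480).

```bash
python3 -m inch '[[0.24,[1,-12,0],[0,0,0]],[0.24,[3,-28,0],[0,0,0]],[0.24,[5,-46,0],[0,0,0]],[0.24,[7,-64,0],[0,0,0]],[0.24,[9,-82,0],[0,0,0]],[0.24,[11,-100,0],[0,0,0]],[0.24,[13,-118,0],[0,0,0]],[0.24,[15,-136,0],[0,0,0]],[0.24,[17,-154,0],[0,0,0]]]'
python3 -m inch '[[0.24,[2,-17,0],[0,0,0]],[0.24,[5,-34,0],[0,0,0]],[0.24,[7,-51,0],[0,0,0]],[0.24,[9,-68,0],[0,0,0]],[0.24,[11,-85,0],[0,0,0]],[0.24,[13,-100,0],[0,0,0]],[0.24,[14,-109,0],[0,0,0]],[0.24,[14,-110,0],[0,0,0]]]'
```

```text
time_s: 9.25
tcp_pos: [0.5568, 0.053, 0.0078]
orientation: [3.14, 0.175, 1.662]
ft_force: [0.1, -0.3, -0.2]
gripper_width: 0.0209
finger_force: 0.1
time_s: 10.25
tcp_pos: [0.5707, -0.0564, 0.0078]
orientation: [3.14, 0.175, 1.661]
ft_force: [0.4, -0.1, 0.8]
gripper_width: 0.0206
finger_force: 0.0
```

```bash
python3 -m inch '[[0.24,[0,12,0],[0,0,0]],[0.24,[0,30,40],[0,0,0]],[0.24,[-15,80,60],[0,0,0]],[0.24,[-40,130,60],[0,0,0]],[0.24,[-65,185,60],[0,0,0]],[0.24,[-85,240,60],[0,0,0]],[0.24,[-91,280,60],[0,0,0]],[0.24,[-91,280,60],[0,0,0]],[0.24,[-91,280,20],[0,0,0]],[0.24,[-91,280,0],[0,0,0]],[0.24,[-91,280,0],[0,0,0]],[0.24,[-91,280,0],[0,0,0]]]'
python3 -m inch '[[0.24,[1,-12,0],[0,0,0]],[0.24,[2,-28,0],[0,0,0]],[0.24,[3,-46,0],[0,0,0]],[0.24,[4,-64,0],[0,0,0]],[0.24,[5,-82,0],[0,0,0]],[0.24,[6,-100,0],[0,0,0]],[0.24,[7,-118,0],[0,0,0]],[0.24,[8,-136,0],[0,0,0]],[0.24,[9,-154,0],[0,0,0]]]'
python3 -m inch '[[0.24,[1,-17,0],[0,0,0]],[0.24,[2,-34,0],[0,0,0]],[0.24,[3,-51,0],[0,0,0]],[0.24,[5,-68,0],[0,0,0]],[0.24,[6,-85,0],[0,0,0]],[0.24,[7,-102,0],[0,0,0]],[0.24,[8,-117,0],[0,0,0]],[0.24,[8,-127,0],[0,0,0]],[0.24,[8,-127,0],[0,0,0]]]'
```

```text
time_s: 11.75
tcp_pos: [0.4802, 0.2242, 0.0086]
orientation: [3.139, 0.175, 1.662]
ft_force: [0.2, -0.1, 0.4]
gripper_width: 0.0203
finger_force: 0.0
time_s: 12.88
tcp_pos: [0.4888, 0.069, 0.0078]
orientation: [3.14, 0.175, 1.662]
ft_force: [-0.1, 0.2, 0.6]
gripper_width: 0.0207
finger_force: 0.1
time_s: 14.0
tcp_pos: [0.4966, -0.0575, 0.0078]
orientation: [3.14, 0.175, 1.661]
ft_force: [0.2, 0.8, 0.2]
gripper_width: 0.0201
finger_force: 0.0
```

```bash
python3 -m inch '[[0.2,[0,40,20],[0,0,0]],[0.2,[0,75,75],[0,0,0]],[0.2,[0,75,135],[0,0,0]],[0.2,[0,75,195],[0,0,0]],[0.2,[0,75,255],[5,0,0]],[0.2,[20,55,272],[10,1,0]],[0.2,[45,0,272],[15,2,0]],[0.2,[45,-60,272],[20,2,0]],[0.2,[45,-120,272],[20,2,0]],[0.2,[45,-170,272],[20,2,0]],[0.2,[45,-190,272],[20,2,0]],[0.2,[45,-190,272],[20,2,0]]]'
python3 - <<'E'
from h import *
w=snap('side')
cv2.imwrite('pics/s4.png',cv2.resize(w['pixels'][50:250,210:450],(720,600)))
m=(w['pixels'].max(2)<60).astype(np.uint8); k=np.zeros_like(m);k[130:200,270:380]=1
for x in cv2.findContours(m*k,0,2)[0]:
    b=cv2.boundingRect(x)
    if cv2.contourArea(x)>40: print(b,ray(w,b[0]+b[2]/2,b[1]+b[3]/2,.012).round(3))
E
```

```text
time_s: 15.5
tcp_pos: [0.5417, -0.2469, 0.2794]
orientation: [-3.14, -0.177, 1.661]
ft_force: [-0.3, 0.6, -0.6]
gripper_width: 0.0174
finger_force: 0.0
(329, 149, 24, 23) [ 0.494 -0.098  0.012]
(303, 138, 25, 23) [ 0.565 -0.096  0.012]
```

View pics/s4.png

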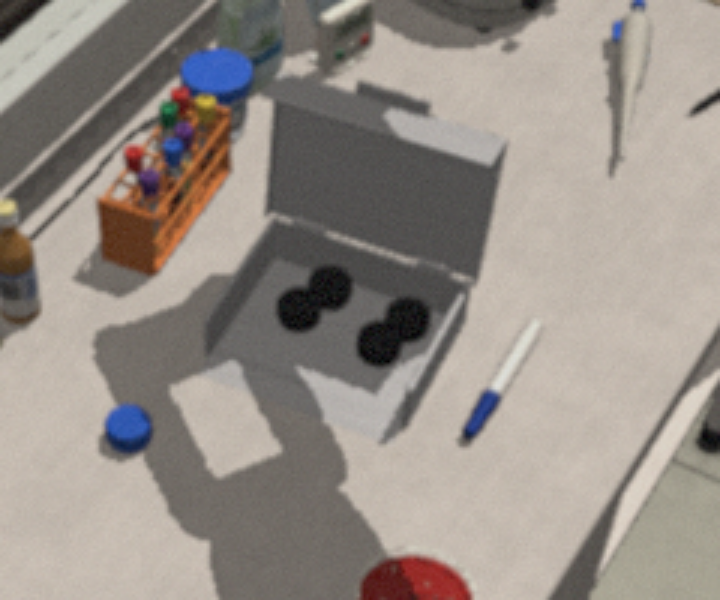

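All four caps lie on the pan floor at crop (300,309), (330,287), (379,343) and (408,318), well behind the ramp. The mouth is clear and the hood is still upright. Now I push the hood from behind.

```bash
python3 -m inch '[[0.2,[0,0,-55],[0,0,0]],[0.2,[0,0,-110],[0,0,0]],[0.2,[0,0,-134],[0,0,0]],[0.2,[-2,30,-134],[0,0,0]],[0.2,[-5,55,-134],[0,0,0]],[0.2,[-6,67,-134],[0,0,0]],[0.2,[-7,77,-134],[0,0,0]],[0.2,[-8,87,-134],[0,0,0]],[0.2,[-9,97,-134],[0,0,0]],[0.2,[-10,107,-134],[0,0,0]],[0.2,[-11,117,-134],[0,0,0]]]'
python3 -m inch '[[0.2,[-1,10,0],[0,0,0]],[0.2,[-2,20,0],[0,0,0]],[0.2,[-3,30,0],[0,0,0]],[0.2,[-4,40,0],[0,0,0]],[0.2,[-4,46,0],[0,0,0]],[0.2,[-4,46,0],[0,0,0]],[0.2,[-4,46,0],[0,0,0]],[0.2,[-4,46,0],[0,0,0]]]'
python3 - <<'E'
from h import *
w=snap('side')
cv2.imwrite('pics/s5.png',cv2.resize(w['pixels'][50:250,210:450],(720,600)))
E
```

```text
time_s: 16.92
tcp_pos: [0.5305, -0.1293, 0.1456]
orientation: [-3.14, -0.176, 1.662]
ft_force: [0.1, -0.1, -0.2]
gripper_width: 0.0171
finger_force: 0.2
time_s: 17.92
tcp_pos: [0.5268, -0.0841, 0.1458]
orientation: [-3.14, -0.175, 1.662]
ft_force: [0.5, -0.0, -0.4]
gripper_width: 0.0172
finger_force: 0.0
```

View pics/s5.png

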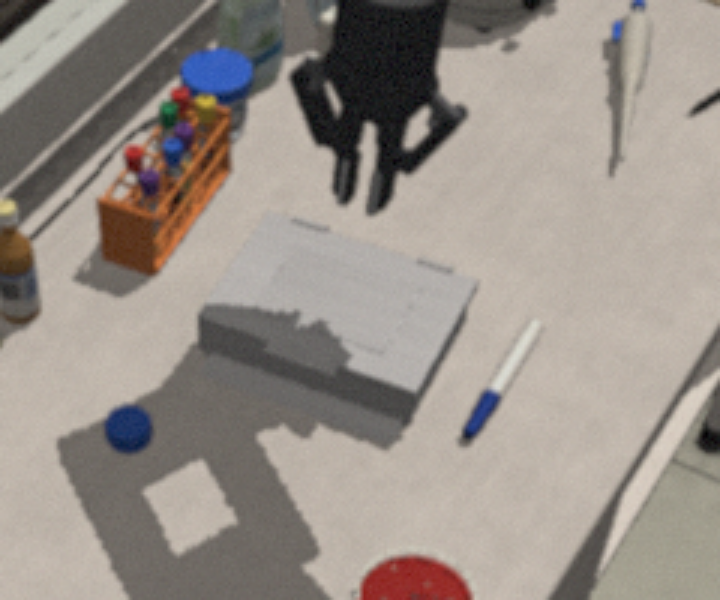

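The hood lies shut over the pan (crop 200–475, 215–420), and the fingers are clear above it. I'll lift away, check that the lid is level, and hand in if it is.

```bash
python3 -m inch '[[0.2,[0,0,50],[0,0,0]],[0.2,[0,0,100],[0,0,0]],[0.2,[0,0,100],[0,0,0]],[0.2,[0,0,100],[0,0,0]]]'
python3 - <<'E'
from h import *
s=snap('side');P=cloud(s).reshape(-1,3)
r=[]
for y in (-.12,-.08,-.04):
    q=P[(abs(P[:,0]-.535)<.06)&(abs(P[:,1]-y)<.012)&(P[:,2]<.12)]
    r.append(np.median(q[:,2]));print(y,r[-1],len(q))
if max(r)-min(r)<.006 and max(r)<.058: print(manip.job_done())
E
```

```text
time_s: 18.48
tcp_pos: [0.5262, -0.0839, 0.2452]
orientation: [-3.139, -0.176, 1.661]
ft_force: [0.2, 0.3, -0.3]
gripper_width: 0.0173
finger_force: 0.0
-0.12 0.04932560486565918 327
-0.08 0.04988957845459907 364
-0.04 0.049563088492751595 401
the job is handed in; nothing more can be done
None
```

All four black caps were swept into the pan, the hood is fully shut on them (lid level at about 50 mm), nothing else was moved in the views I took, and the job was handed in at about 18.5 s.

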